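Drop one chocolate ball into the mug and serve it on the coaster

ROBOT

A 7-joint arm with a two-finger parallel gripper is mounted at the origin on a cart in front of the work surface, level with it; the furniture and walls round the work are solid. World frame = base frame: x ahead of the robot, y to its left, z up, the work surface at z = 0. Lengths are in m, angles in rad, forces in N, time in s.
With the tool pointing down it reaches from about 0.4 to 0.9 m from the base axis. Payload 5.6 kg.
Tool frame: the origin (TCP) lies at the very end of the fingers, on their centre line; the grasp point (between the pads) lies 19 mm behind it; z points along the fingers, y is the direction in which the jaws open and shut (so a half turn about z gives the same grasp; the last joint's range is limited). The gripper opens to 92 mm and grips with 3 to 60 N. Pads are 20 mm wide; open, the fingers measure 128 mm over their backs; the gripper's body (75 mm by 189 mm) begins 69 mm behind the grasp point.
Start: joints at [-1.371, 0.468, -0.012, 1.603, 0.006, 1.071, -0.056], TCP at [0.156, 0.631, 0.215] pointing down, gripper open.
Joint ranges: [-2.53, 2.53], [-0.31, 2.02], [-1.57, 1.55], [0.28, 2.44], [-1.29, 4.43], [0.15, 1.84], [-2.92, 2.92]. Speed limits (rad/s): [2.57, 2.57, 3.14, 3.14, 3.14, 3.14, 3.14].

INTERFACE

Orientations are given as a unit quaternion [w, x, y, z].
In Python, from rig import r gives the robot as it stands. Calls block until the motion is done:
- r.move_to(position, orientation): joint-space move of the TCP to a pose.
- r.move_l(position, speed=0.15, frame=None): straight line of the TCP; frame=None keeps the orientation; speed is the mean speed in m/s.
- r.move_j(angles): joint-space move.
- r.command_gripper(opening, force=None): opening from 0.0 (shut) to 1.0 (fully open); force is the grip in N (None keeps the last); returns when the fingers have stopped.
- r.hold(seconds).
- r.inverse_kinematics(position, orientation): joint angles nearest the present ones, or None.
- r.capture(name): name is "scene" or "top" or "wrist"; returns the picture (400x640x3 uint8, red, green, blue); there is no depth.
- r.camera_params(name): a dict with "mtx" (3x3 intrinsics, pixels), "T" (4x4, takes a point from camera to world coordinates); the wrist camera has in their place "hand_eye" (4x4, takes a point from camera to tool coordinates, whose origin is the TCP and whose axes are the flange's). Camera axes: x right, y down, z forward; pixel columns grow to the right and rows downward; lengths in m; the calibration is good to about 2 mm. The wrist camera is an equidistant fisheye: a pixel r from the principal point sees the ray r / f radians off the axis. A picture is of the moment at which its call begins: read the wrist's pose just before it. camera_params takes no time and is no camera call.
A pose or a line that the arm cannot do raises r.MotionError and nothing moves.
- r.sign_off(): hands the job in, once; it reports no verdict.
Readings, each from a call of its own:
- r.get_clock(): time.
- r.get_joint_positions(): joint angles.
- r.get_dq(): joint speeds.
- r.get_effort(): joint torques, N m.
- r.get_eef_pos(): TCP position.
- r.get_tcp_rot(): TCP orientation.
- r.get_ft_force(): force on the tool from outside, world axes, zero at the start.
- r.get_wrist_torque(): the same for the moment, N m.
- r.get_grip_width(): opening from 0.0 (shut) to 1.0 (fully open).
Only numpy, scipy, OpenCV 4.12 (cv2) and the standard library are available. Lean on these libraries where they do the work, as an engineer would, in place of code of your own. Each camera call takes 0.05 s, during which the arm holds its last target. There are 200 camera calls.

TASK

Start a hot chocolate: stand the mug upright on the foot plate of the chocolate-ball dispenser, centred under its outlet, swing the lever all the way to its stop and let it spring back so that exactly one ball drops into the mug. Then set the mug, with the ball in it, upright in the middle of the cork coaster, and leave the other things on the counter as they are.

Things in the scene. Friction and masses are not known exactly. Their poses are not given: they have to be found in the camera images.
- dispenser: Countertop dispenser for drinking-chocolate balls, brushed metal, fixed. Origin on the counter below the outlet; x points to its back, y to its left, z up. Foot plate 10 mm thick: a disc of radius 85 mm about the origin with a black drip mat, and a tongue (y +-65) to x +145; column x +89 to +135, y +-40 mm. Each full swing of the lever drops one ball; the next loads as it springs back.
- outlet (a point): Lower end of the outlet spout under the head, 116 mm above the counter, on the axis along which a ball falls (bore 43 mm).
- magazine_top (a point): Top of the lid of the clear, 43 mm wide magazine tube that holds the balls; it rises from the head to 328 mm above the counter at x +26, y -45 mm of the dispenser.
- lever (a joint): Angle of the lever, rad: 0 at rest, 1.09 at its stop; it turns clockwise seen from above (from the dispenser's right to its front) about the upright axis at point lever_hinge. A spring drives it back to 0; about 2 N at the grip at rest, 5 N at the stop.
- lever_hinge (a point): Point on the lever's axis, 170 mm above the counter, x +52, y 0 mm of the dispenser; axes as the dispenser's, it does not turn. The dispenser's round head (pan, turning wheel, cap) has a radius of 90 mm about this axis and stands 126 to 189 mm above the counter, so its front is 38 mm in front of the outlet's axis.
- lever_grip (a point): Middle of the black upright grip at the lever's end, 170 mm above the counter, 155 mm from the axis. The grip is round, 24 mm wide, 140 to 200 mm above the counter; the lever's bar is 12 mm thick, at 151 mm. At rest it stands to the front right of the head (-120 degrees from the dispenser's x axis), at the stop straight in front of the head.
- mug: Empty white stoneware mug, 94 mm tall, 82 mm wide over the body, 0.25 kg. Origin at the centre of its underside, z up; its strap handle sticks out along -y from the body to y -75 mm, between z 14 and 82 mm, 12 mm wide across x; the upright part of the strap is 8 mm thick at y -71 mm. Inside 74 mm wide and 88 mm deep.
- mug_mouth (a point): Centre of the mug's mouth, on the axis of its body, 94 mm above its underside.
- mug_handle (a point): Point to pinch the mug's handle (across x), at x 0, y -67 mm, z 50 mm in the mug's frame.
- coaster: Round cork coaster, 120 mm wide, 8 mm thick, stuck to the counter; origin at the centre of its underside.
- ball_0: Brown chocolate ball, 34 mm across, origin at its centre; the lowest one, out of sight in the pocket of the wheel at the start, next to fall.
- ball_1: The ball that follows, lowest in the clear tube at the start; 34 mm, origin at its centre.
- sauce_bottle: Bystander: sauce bottle, 60 mm wide, 201 tall mm; origin at its underside
- pepper_mill: Bystander: wooden pepper mill, 58 mm wide, 160 tall mm; origin at its underside
- lemon: Bystander: lemon, 78x55x56 mm; origin at its underside
- lime: Bystander: lime, 53x46x48 mm; origin at its underside
- salt_jar: Bystander: jar with a white lid, 60 mm wide, 100 tall mm; origin at its underside
- teaspoon: Bystander: teaspoon, 132 mm long, 9 high mm; origin at its underside
- spice_jar: Bystander: spice jar with a green cap, 46 mm wide, 105 tall mm; origin at its underside

How it is judged:
On the way, in this order (a step that is already met when the one before it is completed fails the run):
1. the mug stands upright on the dispenser's foot plate, its axis within 22 mm of the outlet's (horizontal distance between mug_mouth and outlet below 0.022 m and angle between mug's own z axis and vertical below 0.09 rad and z of mug in the frame of dispenser between 0.006 and 0.015 m), for 0.3 s.
2. the lever is swung to its stop (beyond 1.04 rad) while the mug stands under the outlet (all of step 1 and value of joint lever above 1.04 rad).
3. the lever has sprung back (under 0.06 rad) and the ball lies in the mug (value of joint lever below 0.06 rad and z of ball_0 in the frame of mug between 0.01 and 0.08 m and horizontal distance between ball_0 and mug_mouth below 0.03 m), for 0.2 s.
4. the mug stands on the coaster with the ball in it (all of step 3 and horizontal distance between mug_mouth and coaster below 0.025 m and angle between mug's own z axis and vertical below 0.09 rad and z of mug in the frame of coaster between 0.004 and 0.013 m and linear speed of mug below 0.02 m/s and z of ball_1 in the frame of dispenser above 0.13 m), for 0.2 s.
At the end, for the whole second after the job is handed in: The mug stands at rest and upright (within 5 degrees) on the coaster, its axis within 25 mm of the coaster's centre, with the one ball in it; the lever is back at rest (under 0.06 rad) and the next ball is still in the dispenser (all of step 4); the robot touches nothing.
It fails at once if a bystander is shifted by more than 30 mm (distance of any of sauce_bottle, pepper_mill, lemon, lime, salt_jar, teaspoon, spice_jar from where it was at the start of the episode above 0.03 m).
It fails at once if a second ball leaves the dispenser (z of ball_1 in the frame of dispenser below 0.12 m).
It fails at once if the mug is tipped by more than about 35 degrees (angle between mug's own z axis and vertical above 0.61 rad).
It also fails if it takes over 72 s, if anything falls off the work surface, if the arm or the gripper's body presses on something with over 40 N, if the wrist force passes 120 N, or if a joint passes its speed limit or range.

## Working session

There is one attempt and no reset: what is moved stays moved. The work goes in short steps, each a Python script; the robot and the scene stay as the last script left them, time stands still between calls to the robot, and variables do not carry over. Pictures are saved under pics/ and viewed, about 8 in all and at most 12, crops included, and the job is handed in when it is done.

```bash
ls; mkdir -p pics; python3 - <<'E'
from rig import r
import cv2,numpy as np
np.set_printoptions(precision=4,suppress=True)
for n in("scene","top"):
    cv2.imwrite(f"pics/{n}0.png",r.capture(n)[:,:,::-1]); p=r.camera_params(n); print(n,p["mtx"],p["T"])
print(r.camera_params("wrist"),r.get_tcp_rot(),r.get_eef_pos(),r.get_clock())
E
```

```text
pics
scene [[455.9857   0.     326.0769]
 [  0.     455.9857 201.7752]
 [  0.       0.       1.    ]] [[-0.963   0.1239 -0.2395  0.8235]
 [ 0.2695  0.4734 -0.8386  1.1751]
 [ 0.0095 -0.8721 -0.4892  0.8615]
 [ 0.      0.      0.      1.    ]]
top [[434.4505   0.     319.9775]
 [  0.     434.4505 200.0546]
 [  0.       0.       1.    ]] [[ 0.0101 -0.994   0.1088  0.349 ]
 [-0.9998 -0.0119 -0.0157  0.0547]
 [ 0.0169 -0.1086 -0.9939  1.6101]
 [ 0.      0.      0.      1.    ]]
{'mtx': array([[309.7069,   0.    , 321.6781],
       [  0.    , 309.7069, 199.7774],
       [  0.    ,   0.    ,   1.    ]]), 'hand_eye': array([[ 0.0002, -0.9646, -0.2637,  0.0745],
       [ 1.    , -0.    ,  0.0008,  0.0007],
       [-0.0008, -0.2637,  0.9646, -0.1696],
       [ 0.    ,  0.    ,  0.    ,  1.    ]])} [-0.0001  0.1212  0.9926 -0.0008] [0.1562 0.6304 0.2138] 0.1
```

View pics/scene0.png

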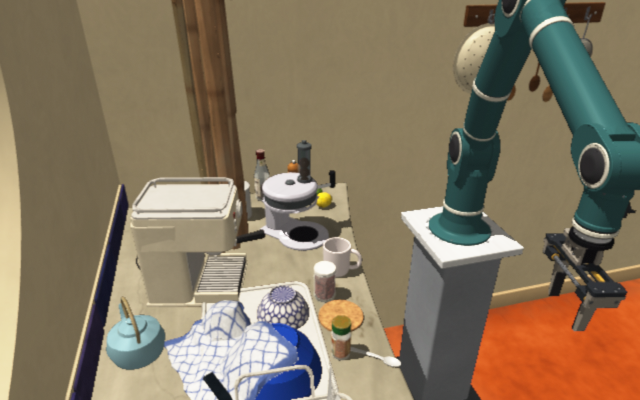

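View pics/top0.png

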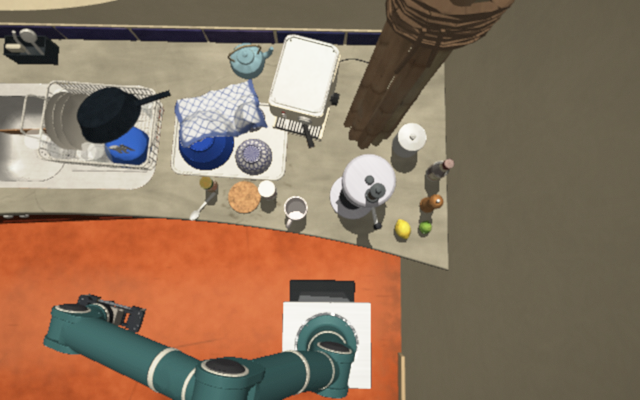

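Top view: mug near (296,208), coaster (244,196), dispenser head (368,182), grip about (376,226), salt jar (267,188), and lemon and lime at (402,229) and (425,228). I'll zoom in and back-project.

```bash
python3 - <<'E'
import cv2
a=cv2.imread("pics/top0.png")[140:245,180:460]; b=cv2.imread("pics/scene0.png")[130:380,210:420]
cv2.imwrite("pics/topc.png",cv2.resize(a,None,fx=2.85,fy=2.85,interpolation=3))
cv2.imwrite("pics/scenec.png",cv2.resize(b,None,fx=2.4,fy=2.4,interpolation=3))
E
```

```text
(no output)
```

View pics/topc.png

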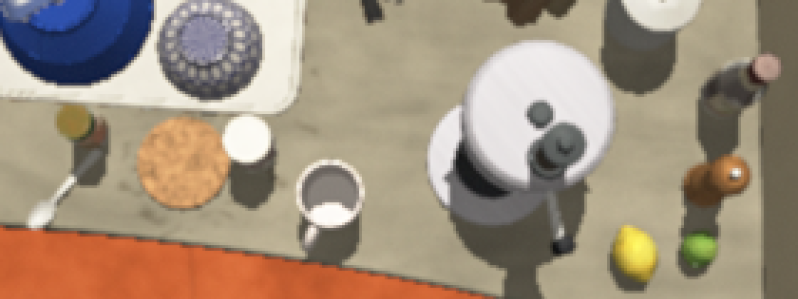

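View pics/scenec.png

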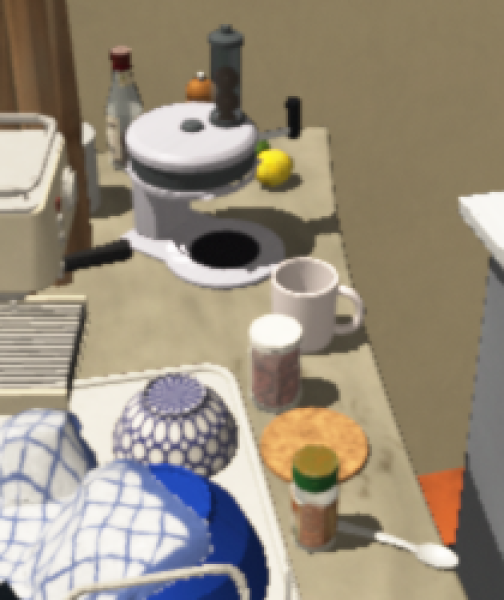

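```bash
cat > h.py <<'E'
from rig import r
import numpy as np, cv2
from scipy.spatial.transform import Rotation as R
np.set_printoptions(precision=4,suppress=True)
def ray(n,uv):
    p=r.camera_params(n); d=np.linalg.inv(p["mtx"])@[uv[0],uv[1],1]; return p["T"][:3,3],p["T"][:3,:3]@d
def plane(n,uv,z):
    o,d=ray(n,uv); return o+d*(z-o[2])/d[2]
def q(Rm):
    x=R.from_matrix(Rm).as_quat(); return [x[3],x[0],x[1],x[2]]
def Rtool(z,y):
    z=np.array(z,float);z/=np.linalg.norm(z);y=np.array(y,float);y-=z*(y@z);y/=np.linalg.norm(y)
    return np.column_stack([np.cross(y,z),y,z])
E
python3 - <<'E'
from h import *
T=dict(knob=(540,113,.195),mag=(566,135,.328),grip=(563,241,.2),plateL=(428,158,.01),plateB=(490,223,.01),mug=(330,193,.094),handle=(312,235,.08),coaster=(183,162,.008),salt=(246,138,.1),spice=(75,122,.105),spoon=(40,215,0),lemon=(635,253,.03),lime=(700,250,.03),mill=(735,173,.16))
for k,(u,v,z) in T.items(): print(k,plane("top",(180+(u+.5)/2.85-.5,140+(v+.5)/2.85-.5),z))
S=dict(mat=(225,249,.01),gripT=(293,98,.2),mag=(227,30,.328),mug=(305,272,.094),handle=(356,298,.07),coaster=(315,443,.008),salt=(276,328,.1),spice=(316,460,.105))
for k,(u,v,z) in S.items(): print("S",k,plane("scene",(210+(u+.5)/2.4-.5,130+(v+.5)/2.4-.5),z))
E
```

```text
knob [ 0.5746 -0.1292  0.195 ]
mag [ 0.5305 -0.1392  0.328 ]
grip [ 0.4264 -0.1545  0.2   ]
plateL [ 0.543 -0.007  0.01 ]
plateB [ 0.4591 -0.088   0.01  ]
mug [0.488  0.1164 0.094 ]
handle [0.437  0.1383 0.08  ]
coaster [0.5341 0.3113 0.008 ]
salt [0.5541 0.2203 0.1   ]
spice [0.5706 0.4289 0.105 ]
spoon [0.4636 0.4955 0.    ]
lemon [ 0.4214 -0.272   0.03  ]
lime [ 0.4262 -0.3555  0.03  ]
mill [ 0.5113 -0.3649  0.16  ]
S mat [ 0.5401 -0.0923  0.01  ]
S gripT [ 0.4229 -0.1616  0.2   ]
S mag [ 0.5258 -0.1216  0.328 ]
S mug [0.4844 0.1083 0.094 ]
S handle [0.4294 0.1449 0.07  ]
S coaster [0.5322 0.3109 0.008 ]
S salt [0.5513 0.2154 0.1   ]
S spice [0.5712 0.4315 0.105 ]
```

```bash
cat >> h.py <<'E'
def grasp(c,z,phi,tilt,flip=1,back=0,rad=.067):
    """TCP pose pinching the mug handle; mug centre c, underside height z, handle heading phi, tool tilt (rad)"""
    u=np.array([np.cos(phi),np.sin(phi),0]); zt=-u*np.sin(tilt)-np.array([0,0,np.cos(tilt)])
    g=np.array([c[0],c[1],z+.05])+u*rad
    return g+zt*(.019-back), q(Rtool(zt,flip*np.cross([0,0,1],u)))
E
python3 - <<'E'
from h import *
P=dict(pick=((.486,.112),0,[140,150,158]),out=((.54,-.092),.012,[95,110,125,133,145,160]),coas=((.533,.311),.01,[95,110,125,133,150,170]))
for k,(c,z,ph) in P.items():
  for f in(1,-1):
    for t in(15,25,35,45,55):
      o=[]
      for p in ph:
        for b in(0,.1):
          j=r.inverse_kinematics(*grasp(c,z+.03*(b>0),np.radians(p),np.radians(t),f,b)); o.append('.' if j is None else 'Y')
      print(k,f,t,ph,''.join(o))
E
```

```text
pick 1 15 [140, 150, 158] YYYYYY
pick 1 25 [140, 150, 158] YYYYYY
pick 1 35 [140, 150, 158] YYYY..
pick 1 45 [140, 150, 158] YYYY..
pick 1 55 [140, 150, 158] YYYY..
pick -1 15 [140, 150, 158] YYYYYY
pick -1 25 [140, 150, 158] YYYYYY
pick -1 35 [140, 150, 158] YYYY..
pick -1 45 [140, 150, 158] YYYY..
pick -1 55 [140, 150, 158] YYY...
out 1 15 [95, 110, 125, 133, 145, 160] YYYYYYYYYYYY
out 1 25 [95, 110, 125, 133, 145, 160] YYYYYYYYYYYY
out 1 35 [95, 110, 125, 133, 145, 160] YYYYYYYY....
out 1 45 [95, 110, 125, 133, 145, 160] YYYYYYYY....
out 1 55 [95, 110, 125, 133, 145, 160] YYYYYYY.....
out -1 15 [95, 110, 125, 133, 145, 160] YYYYYYYYYYYY
out -1 25 [95, 110, 125, 133, 145, 160] YYYYYYYYYYYY
out -1 35 [95, 110, 125, 133, 145, 160] YYYYYYYY....
out -1 45 [95, 110, 125, 133, 145, 160] YYYYYYYY....
out -1 55 [95, 110, 125, 133, 145, 160] YYYYYYY.....
coas 1 15 [95, 110, 125, 133, 150, 170] YYYYYYYYYYYY
coas 1 25 [95, 110, 125, 133, 150, 170] YYYYYYYYYYYY
coas 1 35 [95, 110, 125, 133, 150, 170] YYYYYYYYYYYY
coas 1 45 [95, 110, 125, 133, 150, 170] YYYYYYYYYYYY
coas 1 55 [95, 110, 125, 133, 150, 170] YYYYYYYYYYYY
coas -1 15 [95, 110, 125, 133, 150, 170] YYYYYYYYYYYY
coas -1 25 [95, 110, 125, 133, 150, 170] YYYYYYYYYYYY
coas -1 35 [95, 110, 125, 133, 150, 170] YYYYYYYYYYYY
coas -1 45 [95, 110, 125, 133, 150, 170] YYYYYYYYYYYY
coas -1 55 [95, 110, 125, 133, 150, 170] YYYYYYYYYYYY
```

```bash
cat >> h.py <<'E'
def wshot(fn):
    p=np.array(r.get_eef_pos()); w=r.get_tcp_rot(); im=r.capture("wrist")
    cv2.imwrite(fn,im[:,:,::-1]); np.savez(fn[:-4]+".npz",p=p,w=w); return im
def wplane(fn,uv,z):
    d=np.load(fn[:-4]+".npz"); c=r.camera_params("wrist"); K=c["mtx"]; H=c["hand_eye"]
    a=np.array([uv[0]-K[0,2],uv[1]-K[1,2]]); n=np.linalg.norm(a); th=n/K[0,0]
    v=np.r_[a/n*np.sin(th),np.cos(th)]; Rm=R.from_quat(np.roll(d["w"],-1)).as_matrix()
    o=d["p"]+Rm@H[:3,3]; v=Rm@H[:3,:3]@v; return o+v*(z-o[2])/v[2]
E
python3 - <<'E'
from h import *
r.move_to([.43,.06,.33],q(Rtool([0,0,-1],[.0,1,0])))
print(r.get_clock(),r.get_joint_positions(),r.get_ft_force())
im=wshot("pics/w1.png")
cv2.imwrite("pics/w1b.png",cv2.resize(im[:,:,::-1],None,fx=1.25,fy=1.25,interpolation=3))
E
```

```text
2.3917 [-0.7492 -0.0532  0.5193  1.9761  0.0284  1.212   1.3318] [-0.7028  0.4755 -0.4272]
```

View pics/w1b.png

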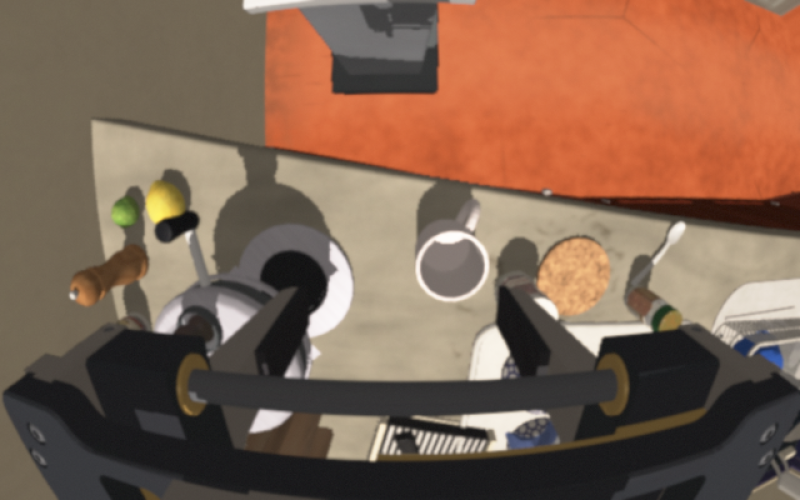

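```bash
python3 - <<'E'
from h import *
f="pics/w1.png"; W=lambda u,v,z:wplane(f,((u+.5)/1.25-.5,(v+.5)/1.25-.5),z)
for k,a in dict(mugrim=(452,265,.094),handle_out=(475,203,.075),handle_in=(461,232,.08),coaster=(574,275.5,.008),griptop=(163,231,.2),gripbot=(190,221,.14),salt=(546,306,.1)).items(): print(k,W(*a))
im=cv2.imread(f); hsv=cv2.cvtColor(im,cv2.COLOR_BGR2HSV)
# coaster by colour
m=cv2.inRange(hsv,(8,90,90),(20,220,255)); m[:,:420]=0;m[:,:][:185]=0;m[260:]=0; m[:,495:]=0
c=max(cv2.findContours(m,0,2)[0],key=cv2.contourArea); x,y=cv2.fitEllipse(c)[0]; print("coaster",cv2.contourArea(c),wplane(f,(x,y),.008))
# plate edge: bright pixels, scan outward from mat centre to the right half
from scipy.optimize import least_squares
g=cv2.cvtColor(im,cv2.COLOR_BGR2GRAY); s=hsv[...,1]; c0=np.array([236,226.]); pts=[]
for a in np.radians(np.arange(-60,50,5)):
    last=None
    for t in np.arange(20,60,.5):
        u=c0+t*np.array([np.cos(a),np.sin(a)]); i=tuple(np.round(u[::-1]).astype(int))
        if g[i]>0 and s[i]<38: last=(t,u)
        elif last: break
    if last: pts.append(np.r_[wplane(f,last[1],.01)[:2],last[0],np.degrees(a)])
pts=np.array(pts); print(pts)
F=lambda p:np.hypot(*(pts[:,:2]-p).T)-.085
s_=least_squares(F,[.54,-.09],loss="soft_l1",f_scale=.002); print("disp",s_.x,F(s_.x))
E
```

```text
mugrim [0.4838 0.1169 0.094 ]
handle_out [0.4173 0.1432 0.075 ]
handle_in [0.4496 0.1276 0.08  ]
coaster [0.5281 0.3095 0.008 ]
griptop [ 0.4201 -0.1557  0.2   ]
gripbot [ 0.4229 -0.1611  0.14  ]
salt [0.5334 0.2316 0.1   ]
coaster 2696.5 [0.527  0.3094 0.008 ]
[[  0.4658  -0.0405  46.5    -60.    ]
 [  0.4708  -0.0359  45.5    -55.    ]
 [  0.4749  -0.0308  45.5    -50.    ]
 [  0.4795  -0.0261  45.5    -45.    ]
 [  0.4845  -0.0218  45.5    -40.    ]
 [  0.4899  -0.018   45.5    -35.    ]
 [  0.4956  -0.0146  45.5    -30.    ]
 [  0.5017  -0.0118  45.5    -25.    ]
 [  0.5077  -0.0087  46.     -20.    ]
 [  0.5144  -0.0069  46.     -15.    ]
 [  0.5213  -0.0057  46.     -10.    ]
 [  0.5283  -0.0042  46.5     -5.    ]
 [  0.5356  -0.0042  46.5      0.    ]
 [  0.5429  -0.0048  46.5      5.    ]
 [  0.5504  -0.0051  47.      10.    ]
 [  0.5583  -0.0053  48.      15.    ]
 [  0.5652  -0.0094  47.      20.    ]
 [  0.5728  -0.0118  47.5     25.    ]
 [  0.5799  -0.0155  47.5     30.    ]
 [  0.5873  -0.0191  48.      35.    ]
 [  0.5933  -0.0247  47.5     40.    ]
 [  0.5632  -0.0619  20.5     45.    ]]
disp [ 0.5366 -0.0889] [ 0.0008 -0.0005 -0.0002 -0.0001  0.      0.     -0.0001 -0.0003  0.0003
  0.     -0.0003  0.0002 -0.0002 -0.0006 -0.0001  0.0014 -0.0005  0.0002
  0.0003  0.0013  0.0007 -0.0471]
```

```bash
python3 - <<'E'
from h import *
for t in (25,28,31):
  for p in (154,157,160):
    print(t,p,[r.inverse_kinematics(*grasp((.485,.115),0,np.radians(p),np.radians(t),-1,b)) is not None for b in(0,.04,.1)])
r.command_gripper(.7)
r.move_to(*grasp((.485,.115),0,np.radians(157),np.radians(25),-1,.08))
print(r.get_clock(),r.get_joint_positions(),r.get_eef_pos())
im=wshot("pics/w2.png"); cv2.imwrite("pics/w2b.png",cv2.resize(im[:,:,::-1],None,fx=1.25,fy=1.25,interpolation=3))
E
```

```text
25 154 [True, True, True]
25 157 [True, True, True]
25 160 [True, False, True]
28 154 [True, True, True]
28 157 [True, False, True]
28 160 [False, False, False]
31 154 [True, True, True]
31 157 [False, False, False]
31 160 [False, False, False]
4.5417 [-0.7232  0.2065 -0.025   2.4197  0.9245  0.5113 -0.3975] [0.4002 0.1513 0.1057]
```

View pics/w2b.png

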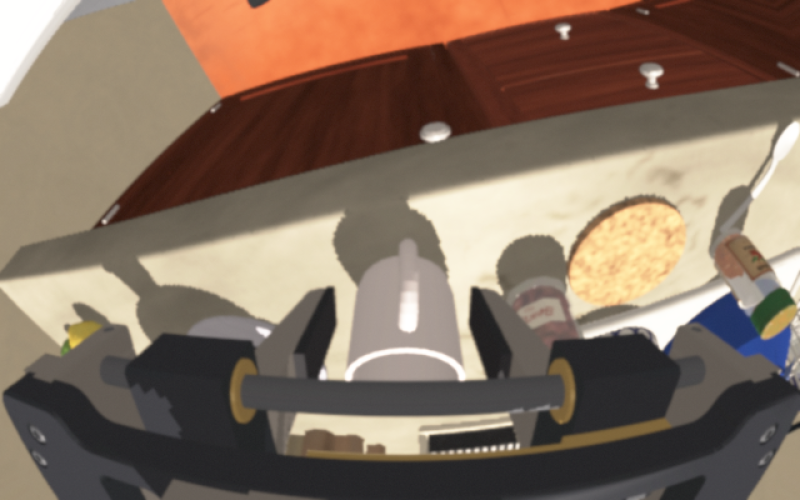

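Handle is centred between the fingers, about 3 mm to the right (handle u≈408 against 402). I'll shift, descend and pinch.

```bash
python3 - <<'E'
from h import *
y=R.from_quat(np.roll(r.get_tcp_rot(),-1)).as_matrix()[:,1]
p,o=grasp((.485,.115),0,np.radians(157),np.radians(25),-1)
p=p+.0025*y
r.move_l(p,speed=.08)
print(r.get_eef_pos()-p,r.get_ft_force())
r.command_gripper(0,force=50); print(r.get_grip_width()*92,r.get_ft_force(),r.get_wrist_torque())
r.move_l(p+[0,0,.03],speed=.05); r.hold(.3)
print(r.get_clock(),r.get_grip_width()*92,r.get_ft_force(),r.get_wrist_torque(),r.get_eef_pos())
im=wshot("pics/w3.png"); sc=r.capture("scene"); cv2.imwrite("pics/s3.png",sc[:,:,::-1])
a=cv2.resize(im[150:330,220:430],(560,480),interpolation=3);b=cv2.resize(sc[220:300,310:370],(240,320),interpolation=3)
b=cv2.copyMakeBorder(b,0,160,0,0,0); cv2.imwrite("pics/c3.png",np.hstack([a,b])[:,:,::-1])
E
```

```text
[0.     0.0001 0.0002] [-0.5112  0.6034  0.0888]
11.804162065394404 [-1.7374  0.1316  0.643 ] [ 0.1271  0.4048 -0.0312]
7.6333 11.616631472355415 [-0.3813 -0.6102 -2.9566] [ 0.3445  0.8091 -0.0194] [0.4315 0.1403 0.0625]
```

View pics/c3.png

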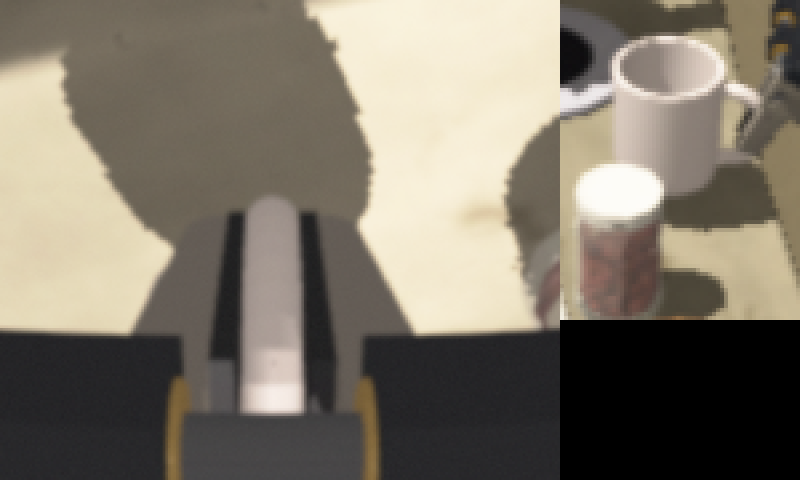

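Mug is held upright by the strap. Next is the pose in front of the outlet.

```bash
cat >> h.py <<'E'
D=np.array([.5366,-.0889]); XD=np.radians(-47.7); xd=np.array([np.cos(XD),np.sin(XD)]); HINGE=D+.052*xd
C=np.array([.530,.310]); T25=np.radians(25); PH=np.radians(128)
E
python3 - <<'E'
from h import *
p,o=grasp(D-.14*xd,.05,PH,T25,-1); print(p)
r.move_to(p,o)
r.move_l(p-[0,0,.033],speed=.08); r.hold(.2)
print(r.get_clock(),r.get_grip_width()*92,r.get_ft_force(),r.get_eef_pos(),r.get_joint_positions())
sc=r.capture("scene"); t=r.capture("top"); cv2.imwrite("pics/s4.png",sc[:,:,::-1]);cv2.imwrite("pics/t4.png",t[:,:,::-1])
a=cv2.resize(sc[170:290,250:390],(560,480),interpolation=3);b=cv2.resize(t[150:270,290:350],(240,480),interpolation=3)
cv2.imwrite("pics/c4.png",np.hstack([a,b])[:,:,::-1])
E
```

```text
[0.4061 0.0611 0.0828]
8.925 11.410313339984357 [ 0.6691  0.3566 -2.5534] [0.4064 0.0614 0.0502] [-0.6821  0.3768  0.113   2.4035  0.9175  0.5032 -0.7592]
```

View pics/c4.png

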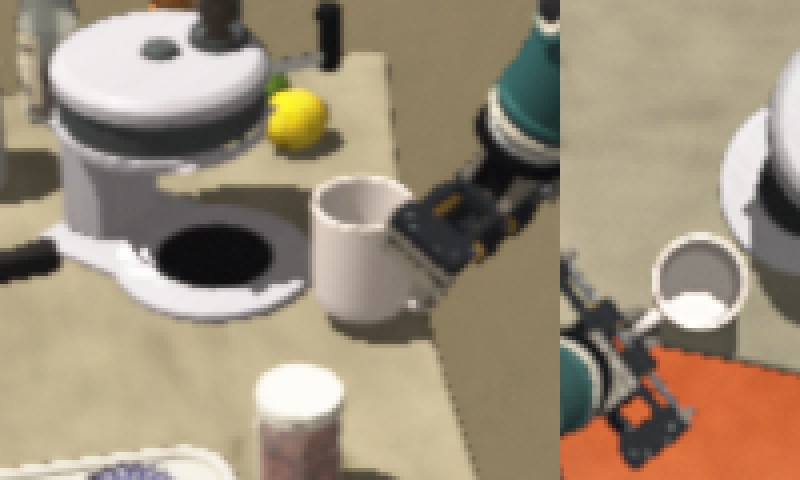

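```bash
python3 - <<'E'
from h import *
print(D-.14*xd, plane("top",(324.7,219.6),.111),plane("scene",(340.4,220.2),.111))
T=np.linalg.inv(r.camera_params("scene")["T"]);K=r.camera_params("scene")["mtx"]
c=np.r_[D-.14*xd,0]
# predicted outline for an upright mug: rim/base extreme pixels in crop coords
for n,z,rad in(("rim",.111,.041),("base",.017,.041)):
    a=np.linspace(0,2*np.pi,73); P=np.c_[c[0]+rad*np.cos(a),c[1]+rad*np.sin(a),0*a+z]
    q_=(T[:3,:3]@P.T).T+T[:3,3]; u=(K@q_.T).T; u=u[:,:2]/u[:,2:]; u=(u-[250,170]+.5)*4
    print(n,"L",u[u[:,0].argmin()],"R",u[u[:,0].argmax()],"top",u[u[:,1].argmin()],"bot",u[u[:,1].argmax()])
E
```

```text
[0.4424 0.0146] [0.4453 0.0141 0.111 ] [0.4445 0.0139 0.111 ]
rim L [314.1675 202.7844] R [418.6733 205.4156] top [364.3653 176.1694] bot [368.5258 231.008 ]
base L [312.8203 301.7216] R [414.0663 304.4013] top [361.5251 273.5396] bot [365.412  331.4581]
```

```bash
python3 - <<'E'
from h import *
f0=r.get_ft_force()
for d in(.10,.07,.05,.035,.02,.01,0):
    p,o=grasp(D-d*xd-[.0015,0],.0165,PH,T25,-1)
    r.move_l(p,speed=.1); f=r.get_ft_force()-f0; print(d,f,r.get_wrist_torque())
    if np.linalg.norm(f)>4: break
print(r.get_clock(),r.get_eef_pos())
sc=r.capture("scene"); t=r.capture("top"); cv2.imwrite("pics/s5.png",sc[:,:,::-1]);cv2.imwrite("pics/t5.png",t[:,:,::-1])
a=cv2.resize(sc[170:290,250:390],(560,480),interpolation=3)
cv2.imwrite("pics/c5.png",a[:,:,::-1])
E
```

```text
0.1 [ 0.8006 -1.067   0.4036] [ 0.599   0.4983 -0.0703]
0.07 [-0.6815 -0.3202  0.0218] [ 0.5947  0.5293 -0.0342]
0.05 [0.0624 0.6527 0.059 ] [ 0.6977  0.5905 -0.0075]
0.035 [-0.2111  0.264   0.5492] [0.6201 0.5218 0.0204]
0.02 [ 0.2331 -0.1765 -0.0673] [0.6209 0.5891 0.0079]
0.01 [ 0.3656 -0.5692 -0.1861] [0.6047 0.5764 0.0047]
0 [ 0.9635  0.2281 -0.6681] [ 0.6405  0.5852 -0.0177]
11.4667 [ 0.4986 -0.0424  0.0492]
```

View pics/c5.png

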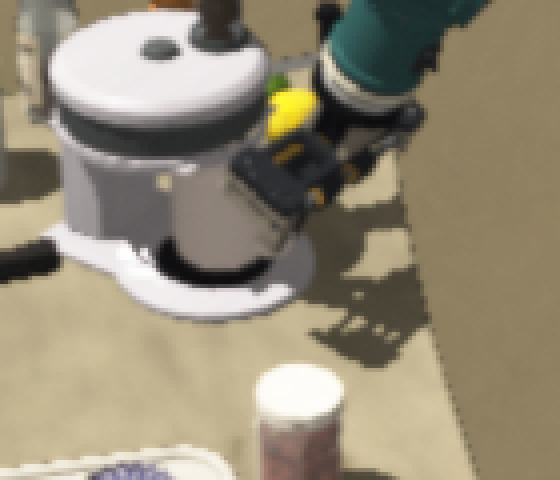

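```bash
python3 - <<'E'
from h import *
f0=r.get_ft_force(); p0=np.array(r.get_eef_pos())
for k in range(1,11):
    r.move_l(p0-[0,0,.001*k],speed=.03); f=r.get_ft_force()-f0
    if f[2]>1.5: break
print(k,f)
r.command_gripper(.45); r.hold(.2); print(r.get_ft_force(),r.get_grip_width())
zt=R.from_quat(np.roll(r.get_tcp_rot(),-1)).as_matrix()[:,2]
p1=np.array(r.get_eef_pos()); np.save("rel.npy",np.r_[p1,r.get_tcp_rot()])
r.move_l(p1-.11*zt,speed=.15)
print(r.get_clock(),r.get_eef_pos(),p1)
im=wshot("pics/w6.png"); sc=r.capture("scene"); cv2.imwrite("pics/s6.png",sc[:,:,::-1])
a=cv2.resize(sc[170:290,250:370],(400,400),interpolation=3);b=cv2.resize(im[100:340,200:440],(400,400),interpolation=3)
cv2.imwrite("pics/c6.png",np.hstack([a,b])[:,:,::-1])
# lever poses feasibility
for f in(1,-1):
  o=[]
  for a in np.linspace(0,1.09,6):
    th=XD-np.radians(120)-a; e=np.array([np.cos(th),np.sin(th)]); g=HINGE+.155*e; tang=[-e[1],e[0],0]
    for z in(.15,.23):
      j=r.inverse_kinematics([*g,z],q(Rtool([0,0,-1],f*np.array(tang)))); o.append(None if j is None else np.round(j,2))
  print(f,*o,sep="\n")
E
```

```text
7 [-4.4165  1.1625  7.3714]
[-0.3896  0.2923 -0.2947] 0.45162565859095016
15.0 [ 0.4694 -0.0058  0.1413] [ 0.4984 -0.042   0.0421]
1
[-0.04  0.22  0.38  2.15 -0.11  0.78 -0.95]
[-0.07  0.1   0.39  2.08 -0.04  0.98 -1.02]
[-0.12  0.2   0.38  2.19 -0.1   0.78 -1.25]
[-0.16  0.07  0.4   2.1  -0.03  0.97 -1.32]
[-0.21  0.19  0.39  2.2  -0.1   0.77 -1.54]
[-0.24  0.06  0.4   2.11 -0.03  0.97 -1.62]
[-0.3   0.2   0.41  2.19 -0.11  0.78 -1.83]
[-0.32  0.07  0.41  2.1  -0.03  0.97 -1.91]
[-0.38  0.22  0.43  2.16 -0.13  0.79 -2.1 ]
[-0.4   0.1   0.42  2.08 -0.05  0.98 -2.17]
[-0.44  0.26  0.45  2.11 -0.16  0.8  -2.34]
[-0.46  0.14  0.45  2.03 -0.07  0.98 -2.42]
-1
[ 0.27  0.22  0.02  2.14 -0.01  0.79  2.08]
[ 0.12  0.1   0.19  2.06 -0.02  0.98  2.1 ]
[ 0.19  0.2   0.03  2.17 -0.01  0.78  1.79]
[ 0.07  0.08  0.16  2.09 -0.01  0.97  1.8 ]
[ 0.13  0.19  0.01  2.18 -0.    0.78  1.49]
[ 0.04  0.07  0.11  2.1  -0.01  0.97  1.5 ]
[ 0.07  0.2  -0.    2.16  0.    0.78  1.19]
[ 0.01  0.08  0.06  2.09 -0.01  0.98  1.2 ]
[ 0.01  0.22 -0.01  2.13  0.    0.79  0.91]
[-0.04  0.11  0.04  2.06 -0.01  0.98  0.92]
[-0.04  0.26 -0.01  2.08  0.    0.8   0.64]
[-0.07  0.15  0.02  2.01 -0.    0.99  0.65]
```

View pics/c6.png

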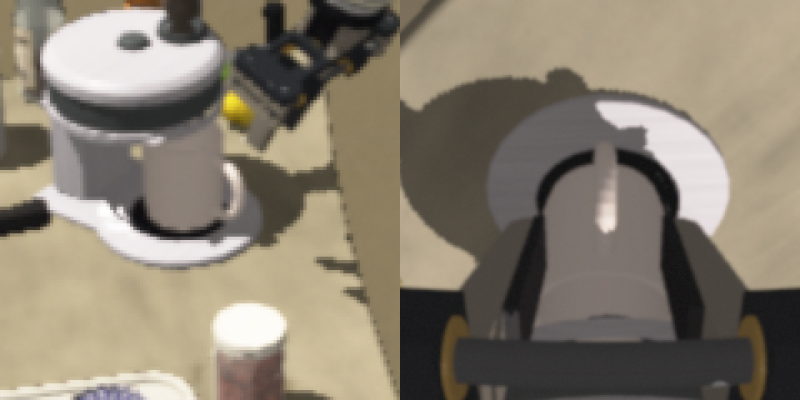

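Mug stands on the mat, centred to within a few mm. Next I'll cage the lever grip and look before swinging.

```bash
cat >> h.py <<'E'
def lev(a,z):
    th=XD-np.radians(120)-a; e=np.array([np.cos(th),np.sin(th)]); g=HINGE+.155*e
    return np.array([*g,z]), q(Rtool([0,0,-1],[e[1],-e[0],0]))
E
python3 - <<'E'
from h import *
r.move_l(np.array(r.get_eef_pos())+[0,0,.13],speed=.2)
r.move_to(*lev(0,.31)); r.command_gripper(.5)
print(r.get_clock(),r.get_joint_positions(),r.get_ft_force())
im=wshot("pics/w7.png"); cv2.imwrite("pics/c7.png",cv2.resize(im[80:340,170:470,::-1],None,fx=2,fy=2,interpolation=3))
E
```

```text
17.975 [-0.2688 -0.0017  0.568   1.9787  0.0011  1.1645  2.0846] [-0.787  -0.4622  0.456 ]
```

View pics/c7.png

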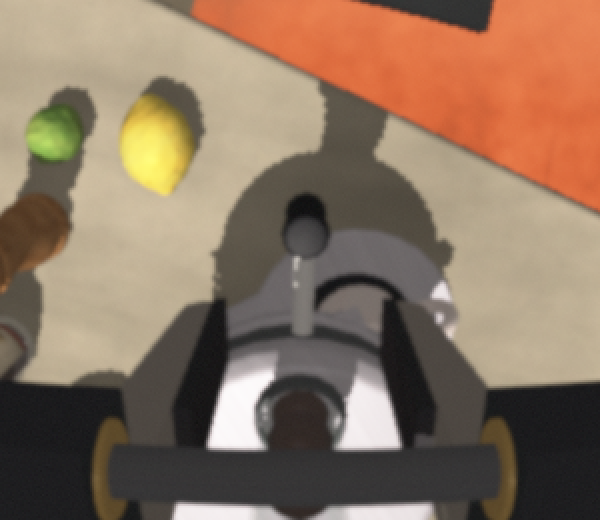

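```bash
python3 - <<'E'
from h import *
g=wplane("pics/w7.png",(323.2,197.7),.2); print(g,lev(0,.2)[0])
p,o=lev(0,.15); print(np.linalg.norm(g[:2]-HINGE),np.degrees(np.arctan2(*(g[:2]-HINGE)[::-1])-XD)%360-360)
E
```

```text
[ 0.4199 -0.1578  0.2   ] [ 0.4202 -0.1604  0.2   ]
0.15467975002048145 -120.93928042892406
```

```bash
python3 - <<'E'
from h import *
r.move_l(lev(0.0,.15)[0],speed=.15); f0=r.get_ft_force(); r.command_gripper(.4)
a=0; out=[]
n=lambda a:(lambda th:np.array([-np.sin(th),np.cos(th),0]))(XD-np.radians(120)-a)  # +: reaction of the spring
while a<1.25:
    a+= .15 if a<.9 else (.04 if a<1.03 else .008)
    p,o=lev(a,.15); r.move_l(p,.12,o); f=r.get_ft_force()-f0; ft=f@n(a); out.append((round(a,3),round(ft,1),round(np.linalg.norm(f),1)))
    if ft>16 or np.linalg.norm(f)>22: break
print(out,r.get_clock()); r.hold(.2)
t=r.capture("top"); cv2.imwrite("pics/t8.png",t[:,:,::-1])
print(r.get_ft_force()-f0, r.get_eef_pos(),r.get_clock())
E
```

```text
[(0.15, np.float64(3.5), np.float64(4.4)), (0.3, np.float64(3.0), np.float64(4.1)), (0.45, np.float64(3.7), np.float64(4.5)), (0.6, np.float64(3.8), np.float64(4.6)), (0.75, np.float64(2.8), np.float64(3.9)), (0.9, np.float64(2.8), np.float64(3.8)), (0.94, np.float64(5.4), np.float64(6.1)), (0.98, np.float64(4.9), np.float64(6.5)), (1.02, np.float64(4.9), np.float64(5.8)), (1.06, np.float64(4.8), np.float64(6.4)), (1.068, np.float64(5.4), np.float64(6.4)), (1.076, np.float64(5.1), np.float64(6.6)), (1.084, np.float64(5.9), np.float64(7.2)), (1.092, np.float64(4.1), np.float64(6.3)), (1.1, np.float64(6.2), np.float64(7.9)), (1.108, np.float64(5.2), np.float64(6.6)), (1.116, np.float64(4.9), np.float64(6.2)), (1.124, np.float64(5.9), np.float64(6.4)), (1.132, np.float64(4.3), np.float64(6.0)), (1.14, np.float64(5.1), np.float64(6.4)), (1.148, np.float64(5.2), np.float64(6.5)), (1.156, np.float64(6.0), np.float64(7.1)), (1.164, np.float64(5.1), np.float64(6.4)), (1.172, np.float64(5.2), np.float64(6.7)), (1.18, np.float64(6.0), np.float64(7.0)), (1.188, np.float64(10.1), np.float64(11.3)), (1.196, np.float64(12.7), np.float64(13.9)), (1.204, np.float64(14.5), np.float64(17.2)), (1.212, np.float64(17.8), np.float64(21.0))] 27.3833
[-12.671  -13.5324   9.9437] [ 0.4828 -0.0009  0.1495] 27.6333
```

The force rise from 1.188 on marks the stop. Now I'll follow it back to rest and lift clear.

```bash
python3 - <<'E'
from h import *
for a in(1.05,.9,.75,.6,.45,.3,.15,.05,0.0):
    p,o=lev(a,.15); r.move_l(p,.15,o)
print(r.get_ft_force(),r.get_clock())
r.command_gripper(.55); r.move_l(lev(0,.31)[0],speed=.2); 
print(r.get_clock(),r.get_ft_force())
im=wshot("pics/w9.png"); sc=r.capture("scene"); cv2.imwrite("pics/s9.png",sc[:,:,::-1])
a=cv2.resize(im[150:300,220:420],(480,360),interpolation=3); b=cv2.resize(sc[130:280,250:380],(312,360),interpolation=3)
cv2.imwrite("pics/c9.png",np.hstack([a,b])[:,:,::-1])
E
```

```text
[-0.1924 -0.115  -0.9513] 30.3167
31.6667 [-1.1424 -0.8129  0.4974]
```

View pics/c9.png

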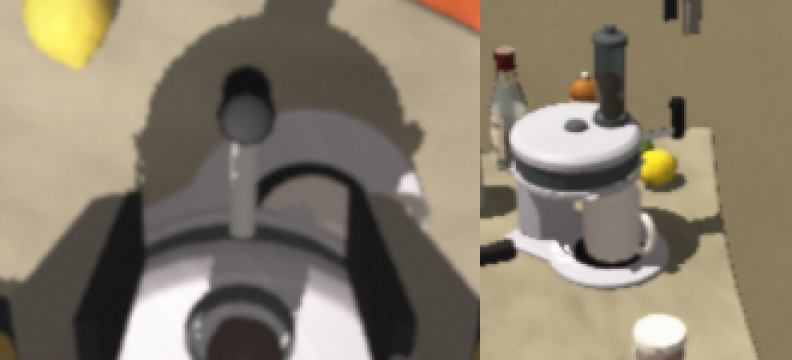

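Lever is back at its rest pixel and the mug is still upright. I've used all 12 viewed pictures, so checks from here are numeric. Now I'll re-grasp, withdraw and look for the ball in the mug.

```bash
python3 - <<'E'
from h import *
d=np.load("rel.npy"); p1,o=d[:3],d[3:]; zt=R.from_quat(np.roll(o,-1)).as_matrix()[:,2]
r.move_to(p1-.11*zt+[0,0,.13],o); r.command_gripper(.45)
r.move_l(p1-.11*zt,speed=.2)
f0=r.get_ft_force(); r.move_l(p1,speed=.1); print(r.get_ft_force()-f0)
r.command_gripper(0,force=50); print(r.get_grip_width()*92,r.get_ft_force()-f0)
r.move_l(p1+[0,0,.007],speed=.04); print(r.get_ft_force()-f0)
for s in(.03,.07,.14):
    r.move_l(p1+[0,0,.007]-np.r_[xd*s,0],speed=.1); print(s,r.get_ft_force()-f0)
print(r.get_clock())
t=r.capture("top"); s=r.capture("scene"); cv2.imwrite("pics/t10.png",t[:,:,::-1]); cv2.imwrite("pics/s10.png",s[:,:,::-1])
for n,im,(u,v) in(("top",t,(324.7,219.6)),("scene",s,(340.4,220.2))):
    b=cv2.imread("pics/%s4.png"%n[0])[:,:,::-1]; x,y=int(u)-14,int(v)-14
    w=im[y:y+28,x:x+28]; h=cv2.cvtColor(np.ascontiguousarray(w),cv2.COLOR_RGB2HSV); m=(h[...,1]>90)&(h[...,2]<150)
    hb=cv2.cvtColor(np.ascontiguousarray(b[y:y+28,x:x+28]),cv2.COLOR_RGB2HSV); mb=(hb[...,1]>90)&(hb[...,2]<150)
    print(n,m.sum(),mb.sum(), (np.argwhere(m).mean(0)[::-1]+[x,y]) if m.any() else None)
    for row in m[::2]: print(''.join('#' if k else '.' for k in row))
E
```

```text
[ 0.6918 -1.1879  0.2657]
11.590206439760014 [-0.7712  0.1321  1.9529]
[ 0.2842 -0.8155 -3.8341]
0.03 [ 1.067  -0.8353 -3.4399]
0.07 [ 0.6472 -0.9178 -2.8952]
0.14 [ 0.5954 -0.4059 -4.1093]
38.6833
top 41 0 [322.     222.7561]
............................
............................
............................
............................
............................
............................
............................
............................
.........#######............
.........#######............
..........#####.............
............................
............................
............................
scene 4 4 [326.75 206.25]
###.........................
............................
............................
............................
............................
............................
............................
............................
............................
............................
............................
............................
............................
............................
```

The ball shows in the mug: a 41-pixel brown blob that was not there before. Now carry it to the coaster.

```bash
python3 - <<'E'
from h import *
r.move_l(np.array(r.get_eef_pos())+[0,0,.13],speed=.15)
P2=np.radians(170)
p,o=grasp(C-[.0015,0],.14,P2,T25,-1)
try: r.move_l(p,.15,o)
except r.MotionError as e: print(e); r.move_to(p,o)
print(r.get_clock(),r.get_eef_pos()-p)
p,o=grasp(C-[.0015,0],.03,P2,T25,-1); r.move_l(p,speed=.12); r.hold(.2)
print(r.get_clock(),r.get_ft_force(),r.get_grip_width()*92)
t=r.capture("top"); s=r.capture("scene"); cv2.imwrite("pics/t11.png",t[:,:,::-1]);cv2.imwrite("pics/s11.png",s[:,:,::-1])
# expected pixels of rim/coaster centre, and white-rim mask ellipse in top and scene
for n,im in(("top",t),("scene",s)):
    c=r.camera_params(n); Ti=np.linalg.inv(c["T"]); q_=c["mtx"]@(Ti@np.r_[C,.124,1])[:3]; u=q_[:2]/q_[2]
    x,y=(u-20).astype(int); w=np.ascontiguousarray(im[y:y+44,x:x+40]); h=cv2.cvtColor(w,cv2.COLOR_RGB2HSV)
    print(n,u,(x,y))
    for a,b in zip(h[::2,:,1],h[::2,:,2]): print(''.join('#' if k<45 and v>165 else ('b' if k>90 and v<130 else ('o' if k>90 else '.')) for k,v in zip(a,b)))
E
```

```text
41.7333 [ 0.     -0.0006  0.    ]
43.0 [-0.5788 -0.7096 -3.1731] 11.335895534053535
top [238.9251 193.7783] (np.int64(218), np.int64(173))
############################............
#################################.######
.##.####################################
.......................................#
....................#...ooooooo.........
...............######.#####..oooooo.....
............###............###.ooooooo..
...........##.................##ooooooo.
..........##...................##.oooooo
.........##......bbbbbb........###.ooooo
.........##.....bbbbbbbb........##.ooooo
.........##......bbbbbb........###.ooooo
..........##...................##..ooooo
...........##...........########...ooooo
............####.##############....boooo
...........ooo###############.....bboooo
............oooo.########......bbbbboooo
..............obb###.......bbbbbbbbbooo.
.................####...bbbbbbbbbbbb....
.................###......bbbbbbb.......
........................................
........................................
scene [342.8335 279.5436] (np.int64(322), np.int64(259))
..
[... 199 characters left out ...]
...
##############....####..................
##############################..........
############.........#############......
#########............###############....
....###..............################...
....###.............#################...
....###.............####################
.....####............################.##
.....######..........###############....
.....##########.......############......
.....#########################..........
.....#################..................
.....###############....................
.....###############....................
.....###############....................
.....###############....................
.....###############....................
```

Rim centre is at (239,194) in the top view against (238.9,193.8) expected, with the ball inside. Lower and release.

```bash
python3 - <<'E'
from h import *
p0=np.array(r.get_eef_pos()); r.move_l(p0-[0,0,.017],speed=.06); f0=r.get_ft_force()
for k in range(1,13):
    r.move_l(p0-[0,0,.017+.001*k],speed=.03); f=r.get_ft_force()-f0
    if f[2]>2: break
print(k,f)
r.command_gripper(.4); r.hold(.2); print(r.get_ft_force(),r.get_grip_width())
zt=R.from_quat(np.roll(r.get_tcp_rot(),-1)).as_matrix()[:,2]; p1=np.array(r.get_eef_pos())
r.move_l(p1-.11*zt,speed=.15); r.hold(.3)
print(r.get_clock(),r.get_eef_pos(),r.get_ft_force())
t=r.capture("top"); s=r.capture("scene"); cv2.imwrite("pics/t12.png",t[:,:,::-1]);cv2.imwrite("pics/s12.png",s[:,:,::-1])
c=r.camera_params("top"); Ti=np.linalg.inv(c["T"]); q_=c["mtx"]@(Ti@np.r_[C,.102,1])[:3]; print("expect",q_[:2]/q_[2])
h=cv2.cvtColor(np.ascontiguousarray(t[173:217,218:258]),cv2.COLOR_RGB2HSV)
for a,b in zip(h[::2,:,1],h[::2,:,2]): print(''.join('#' if k<45 and v>165 else ('b' if k>90 and v<130 else ('o' if k>90 else '.')) for k,v in zip(a,b)))
# changes of bystander / dispenser regions against the start
for n,im in(("top",t),("scene",s)):
    d=np.abs(im[:,:,::-1].astype(int)-cv2.imread(f"pics/{n}0.png")).max(2)>60; d=cv2.morphologyEx(d.astype(np.uint8),cv2.MORPH_OPEN,np.ones((2,2)))
    k,_,st,_=cv2.connectedComponentsWithStats(d); print(n,[x[:5].tolist() for x in st[1:] if x[4]>12])
E
```

```text
7 [-3.212  -0.4148 10.9248]
[ 0.3322 -0.3216 -0.3651] 0.39825158235621694
47.2 [0.4249 0.3281 0.1383] [-0.4606  0.1545  0.7752]
expect [239.9886 194.5543]
############################............
########################################
.##.####################################
.......................................#
......................ooooooooo.........
...................#.....##.ooooooo.....
...............###.........###.ooooooo..
.............##...............##.oooooo.
...........###.................##.oooooo
...........##......bbbb.........##.ooooo
..................bbbbbbb.......###.oooo
..................bbbbbbb.......###.oooo
...........##.......bbb.........##..oooo
..........o.##...........#########..oooo
...........o.###..###.##########....oooo
...........ooo.###############.....boooo
............oooo.##########......bbboooo
..............obbb.###........bbbbbbooo.
................b.####...bbbbbbbbbbb....
..................###....bbbbbbbb.......
...................#....................
........................................
top [[230, 184, 26, 40, 658], [287, 197, 17, 17, 75], [288, 212, 19, 21, 285], [286, 218, 3, 7, 17], [44, 223, 282, 177, 17725], [301, 336, 6, 5, 20], [318, 342, 23, 12, 121], [345, 352, 7, 3, 16], [330, 355, 12, 29, 122], [349, 362, 12, 18, 119], [337, 383, 13, 16, 117], [323, 390, 11, 10, 58]]
scene [[382, 0, 258, 270, 19204], [501, 0, 18, 17, 139], [567, 56, 19, 14, 167], [489, 101, 18, 31, 366], [454, 133, 9, 33, 95], [490, 141, 11, 41, 140], [479, 143, 2, 7, 14], [581, 149, 24, 36, 679], [484, 214, 4, 4, 13], [389, 226, 8, 9, 48], [545, 228, 83, 104, 3456], [324, 238, 13, 8, 34], [345, 240, 7, 11, 28], [353, 250, 7, 5, 17], [327, 256, 37, 62, 815], [599, 277, 5, 5, 13], [571, 279, 5, 3, 14], [341, 302, 38, 23, 536]]
```

```bash
python3 -c "
from rig import r
r.hold(.3); print(r.get_clock(), r.get_ft_force()); print(r.sign_off())"
```

```text
47.6 [-0.84972214 -0.0567542  -0.0556099 ]
the job is handed in; nothing more can be done
None
```

The job is done and handed in at about 47.6 s: the mug, with one ball in it, stands in the middle of the cork coaster.

I pinched the mug by its handle and set it under the outlet. I then swung the lever until the force rose at its stop, led it back to rest, and carried the mug over to the coaster.

Last checks:
- **Mug position:** its rim centre in the top view is within about a pixel (2–3 mm) of where it should be over the coaster.
- **Ball:** one brown ball is visible inside the mug, which was empty before the swing.
- **Lever:** it is back at its rest position. Contact at the stop was about 20 N.
- **Other things:** comparing before and after images shows no change at the dispenser or at any bystander, only at the mug and the arm.
- **Robot:** the gripper is about 0.11 m away from the mug and reads no contact.

I had no direct reading of the lever angle or of the next ball: the stop comes from the force rise, and the next ball from the unchanged dispenser images. No check failed or disagreed. I used all 12 viewed pictures (about 8 were planned), so the carry to the coaster and the final placing were checked only by colour masks and image differences.

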